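# Change over the parts drawers

### The job

The two top drawers of the small-parts cabinet are half open. Using only the fingertips, gently push the drawer with the steel gear in it fully home, and push the drawer with the padlock in it from the inside of its front panel, all the way out to its stop. Leave the gear and the padlock in their drawers without lifting them out, and do not disturb the other things on the bench.

Things in the scene. Friction and masses are not known exactly. Their poses are not given: they have to be found in the camera images.
- parts_cabinet: grey small-parts cabinet, fixed to the bench, 150 mm deep, 264 mm wide, 162 mm high, three rows of two drawers; only the top two move. Origin: centre of the underside; x axis points from its drawer fronts to its back, y to its left as seen from the robot, z up. The front edge of its top is 70 mm from the origin towards -x; the top two drawers are at y = +65 mm (left) and y = -65 mm (right)
- parts_cabinet_drawer_4 (a joint): slide of the top left drawer in m: 0 fully home, 0.100 at its outer stop, grows as the drawer comes out towards the cabinet's -x; starts 0.050 to 0.070 out. It runs easily (about 1 N of friction) and stays where it is left
- parts_cabinet_drawer_5 (a joint): slide of the top right drawer in m: 0 fully home, 0.100 at its outer stop, grows as the drawer comes out towards the cabinet's -x; starts 0.050 to 0.070 out. It runs easily (about 1 N of friction) and stays where it is left
- left_front (a point): middle of the upper outer edge of the front panel of the top left drawer (moves with the drawer). The panel is upright, 124 mm wide, 49 mm high (this point is at its top) and 3 mm thick; its outer face is at this point, its inner face 3 mm behind it towards the cabinet's +x. A pull lip 50 mm wide and 4 mm thick sticks out 12 mm from the outer face, 37 to 41 mm below this point. The drawer floor is 47 mm below this point; the side walls are 10 mm lower than the panel
- right_front (a point): middle of the upper outer edge of the front panel of the top right drawer (moves with the drawer). The panel is upright, 124 mm wide, 49 mm high (this point is at its top) and 3 mm thick; its outer face is at this point, its inner face 3 mm behind it towards the cabinet's +x. A pull lip 50 mm wide and 4 mm thick sticks out 12 mm from the outer face, 37 to 41 mm below this point. The drawer floor is 47 mm below this point; the side walls are 10 mm lower than the panel
- gear_centre (a point): centre of a loose steel gear wheel, 62 mm across, 14 mm thick, lying flat on the floor of the top left or the top right drawer, close behind the front panel
- padlock_centre (a point): centre of a loose brass padlock with steel shackle, 42x61x18 mm, lying flat (18 mm high) on the floor of the other top drawer, close behind the front panel
- nail_box: cardboard nail carton, 50x85x42 mm, loose bystander standing or lying on the bench; origin: centre of its underside
- mug: white mug, 78x110x97 mm, loose bystander standing or lying on the bench; origin: centre of its underside
- battery_pack: black drill battery, 68x112x60 mm, loose bystander standing or lying on the bench; origin: centre of its underside
- tape_measure: black tape measure, 44x90x69 mm, loose bystander standing or lying on the bench; origin: centre of its underside
- pliers: red-handled pliers lying flat, 60x175x12 mm, loose bystander standing or lying on the bench; origin: centre of its underside
- screwdriver_cross: yellow-handled screwdriver lying flat, 29x172x29 mm, loose bystander standing or lying on the bench; origin: centre of its underside
- spray_bottle: white bottle with orange cap, 42x42x128 mm, loose bystander standing or lying on the bench; origin: centre of its underside
Things that resemble listed ones, but are neither listed nor needed, are in the scene too. There is more than one size of the part that bears padlock_centre; the job needs the middle-sized.

How it is judged:
By the outcome, as a careful person would: the job done as asked, in the order asked, and still so for the second after the job is handed in, with the robot touching nothing.
It also fails if it takes over 42 s, if anything falls off the work surface, if the arm or the gripper's body presses on something with over 40 N, if the wrist force passes 120 N, or if a joint passes its speed limit or range.

### The arm

A 7-joint arm with a two-finger parallel gripper is mounted at the origin on a cart in front of the work surface, level with it; the furniture and walls round the work are solid. World frame = base frame: x ahead of the robot, y to its left, z up, the work surface at z = 0. Lengths are in m, angles in rad, forces in N, time in s.
With the tool pointing down it reaches from about 0.425 to 0.925 m from the base axis. Payload 6.8 kg.
Tool frame: the origin (TCP) lies midway between the tips of the shut fingers; the grasp point (between the pads) lies 19 mm behind it (r.grip_point_offset is the distance from the TCP to the grasp point, in m); z points along the fingers, y is the direction in which the jaws open and shut (so a half turn about z gives the same grasp; the last joint's range is limited). The gripper opens to 85 mm and grips with 20 to 120 N. Pads are 22 mm wide; open, the fingers measure 114 mm over their backs; the gripper's body (76 mm by 85 mm) begins 54 mm behind the grasp point. The pads swing forward as they close: fully open they stand 13 mm farther back than shut.
Start: joints at [-1.364, 0.477, 0.022, 1.555, -0.011, 1.109, -0.083], TCP at [0.209, 0.642, 0.231] pointing down, gripper open.
Joint ranges: [-2.96, 2.96], [-0.34, 2.1], [-1.41, 1.46], [0.24, 2.44], [-1.37, 4.51], [0.17, 1.92], [-2.96, 2.96]. Speed limits (rad/s): [2.39, 2.39, 3.14, 3.14, 3.14, 3.14, 3.14].

### API

Orientations are given as a rotation vector (axis times angle).
In Python, from bench import r, grab_frame, camera_params gives the robot as it stands.
- The arm moves only by the tool carry_out, never from a script. Its argument "motion" is text: rows parted by semicolons, each of 5 numbers parted by spaces: the closure, from 0 (fully open) to 1 (shut), then the shift along the tool's x, y, z in mm, then the turn about the tool's z in rad. In form: fingers dx dy dz twist; .... A call has exactly 8 rows; each row shifts and turns the commanded pose from where the row before left it, along the tool's axes as they then stand; what a row does not reach is not made up. A row lasts 1/8 s, in which the tool goes at most 62.5 mm and 10.7 degrees, less where a joint would pass 70% of its speed; a pose out of reach is approached as far as the arm can. A call with a gripper value outside its range is refused whole. The fingers move at their own pace and stop on an object; "newtons" is the grip in N (left out, the last holds). Time passes only in rows, so rows that do not move let the fingers close, or fill a call up. It gives the time, the measured TCP pose, the force and the opening at its end, in the units of the state.
- r.get_obs(): the state, without advancing time (a new reading comes with each control period).
- grab_frame(name): name is "side" or "top" or "wrist"; returns the picture (420x560x3 uint8, red, green, blue); there is no depth.
- camera_params(name): a dict with "fx", "fy", "cx", "cy" (pixels), "k1" (the pictures are not rectified: a ray, as slopes to the right and down, at radius r is drawn at 1 + k1 r^2 times it, then the intrinsics apply), "eye" and "attitude" of the camera in the world. Camera axes: x right, y down, z forward; pixel columns grow to the right and rows downward; lengths in m; the calibration is good to about 2 mm. A picture is of the moment at which its call begins: read the wrist's pose just before it. camera_params takes no time and is no camera call; for the wrist camera it gives the pose at the moment of the call.
- r.hand_in(): hands the job in, once; it reports no verdict.
The state is a dict: "clock": time; "joints": joint angles; "qvel": joint speeds; "tau": joint torques, N m; "tcp_pos": TCP position; "orientation": TCP orientation; "contact_force": force on the tool from outside, world axes, zero at the start; "moment": the same for the moment, N m; "grip_width": finger opening in m.
Only numpy, scipy, OpenCV 4.12 (cv2) and the standard library are available. Lean on these libraries where they do the work, as an engineer would, in place of code of your own. Each camera call takes 0.05 s, during which the arm holds its last target.

## Working session

There is one attempt and no reset: what is moved stays moved. The work goes in short steps, Python scripts to look and compute and a tool call to move; the robot and the scene stay as the last step left them, time stands still between calls to the robot, and variables do not carry over. Pictures are saved under pics/ and viewed, and the job is handed in when it is done.

Besides the shell and the picture viewer there is one more tool, called as name(argument=value, ...) on one line, values as JSON. carry_out: Moves the arm, as the interface text tells. Its arguments: {"type":"object","properties":{"motion":{"type":"string"},"newtons":{"type":"number"}},"required":["motion"]}

```bash
mkdir -p pics; ls; python3 - <<'E'
from bench import r, grab_frame, camera_params
import cv2
o=r.get_obs()
print(o)
for n in ["side","top"]:
    im=grab_frame(n); cv2.imwrite(f"pics/{n}0.png",im[:,:,::-1]); print(n,camera_params(n))
print(camera_params("wrist"))
E
```

```text
pics
{'clock': 0.0, 'joints': array([-1.3640996 ,  0.47778948,  0.02233285,  1.55645019, -0.01148486,
        1.10929516, -0.08308754]), 'qvel': array([-0.00080778, -0.00067923,  0.00072393, -0.00155395,  0.00268448,
       -0.00034295, -0.00045665]), 'tau': array([-3.63981826e-06, -5.96430373e+01,  1.60809148e+00, -2.81196409e+01,
        1.24729337e-02,  9.09298280e-03, -3.60543041e-06]), 'tcp_pos': array([0.20882716, 0.6412645 , 0.23033324]), 'orientation': array([-4.92347317e-01, -3.10262937e+00,  2.84079210e-03]), 'contact_force': array([-0.08519802, -0.16438109, -0.83220256]), 'moment': array([ 0.03141067, -0.03641259, -0.03199664]), 'grip_width': 0.08538510650152882}
side {'fx': 462.96900777605003, 'fy': 462.96900777605003, 'cx': 271.9892475128304, 'cy': 212.40405811899194, 'k1': -0.07812474151995077, 'eye': array([0.60294051, 0.97233151, 0.81766926]), 'attitude': array([-0.15424621, -2.73537854,  1.46271715])}
top {'fx': 514.4062159841719, 'fy': 514.4062159841719, 'cx': 276.27641613613855, 'cy': 213.20389989927315, 'k1': -0.08837043882248768, 'eye': array([ 0.29583837, -0.10669267,  1.33135708]), 'attitude': array([-2.14489679,  2.10267983, -0.15731963])}
{'fx': 357.7633573415965, 'fy': 357.7633573415965, 'cx': 277.96522237421846, 'cy': 206.09739211296167, 'k1': -0.05696205247040622, 'eye': array([0.13370451, 0.66622464, 0.37224492]), 'attitude': array([2.32738258, 1.69045734, 0.26583544])}
```

View pics/top0.png

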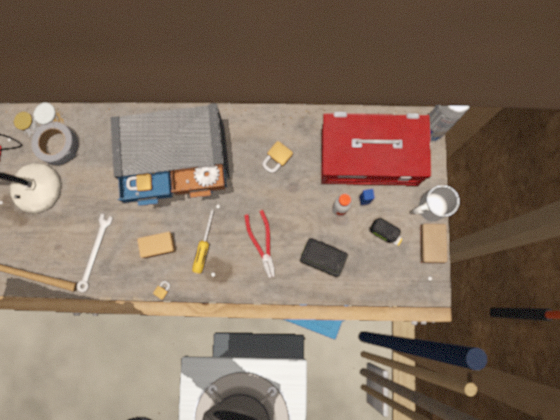

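View pics/side0.png

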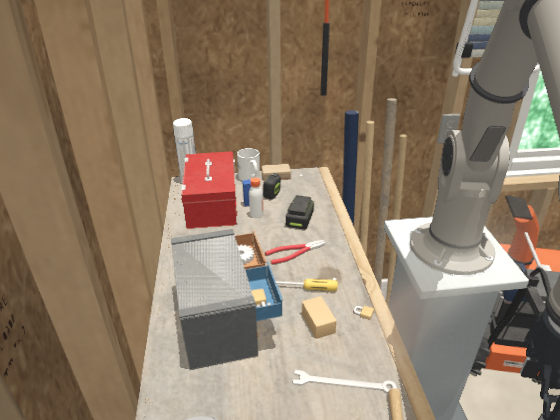

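```bash
python3 - <<'E'
import cv2
a=cv2.imread("pics/top0.png"); b=cv2.imread("pics/side0.png")
cv2.imwrite("pics/topc.png",cv2.resize(a[95:215,100:240],None,fx=5.5,fy=5,interpolation=cv2.INTER_CUBIC)[:600,:800])
cv2.imwrite("pics/sidec.png",cv2.resize(b[220:370,165:305],None,fx=4,fy=4,interpolation=cv2.INTER_CUBIC))
E
```

```text
(no output)
```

View pics/topc.png

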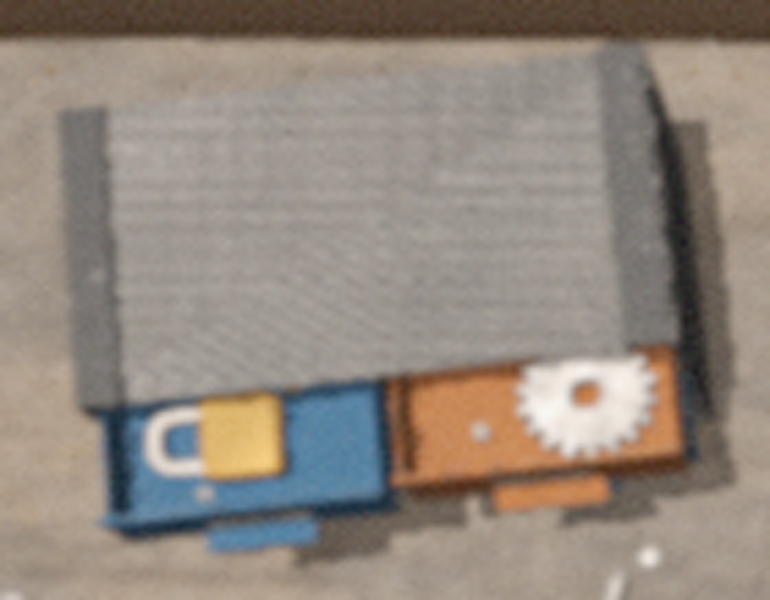

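View pics/sidec.png

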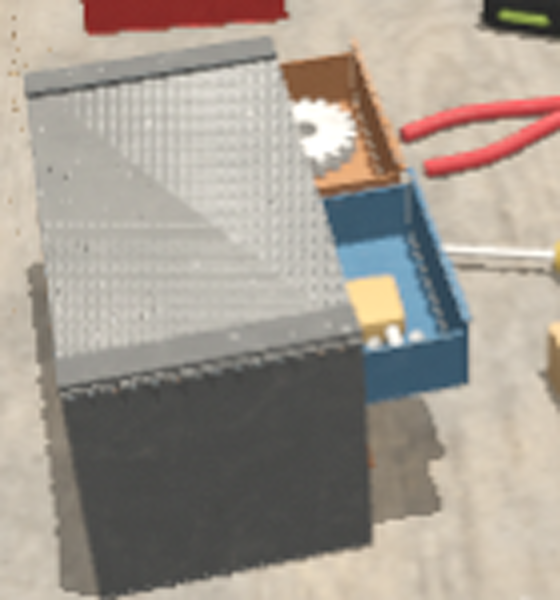

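```bash
cat > h.py <<'E'
import numpy as np, cv2
from scipy.spatial.transform import Rotation as R
from bench import r, grab_frame, camera_params
def ray(c,uv):
    K=np.array([[c['fx'],0,c['cx']],[0,c['fy'],c['cy']],[0,0,1]])
    p=cv2.undistortPoints(np.array([[uv]],float),K,np.array([c['k1'],0,0,0,0.]))[0,0]
    return np.array(c['eye']),R.from_rotvec(c['attitude']).apply([p[0],p[1],1])
def atz(c,uv,z):
    e,d=ray(c,uv); return e+d*(z-e[2])/d[2]
def proj(c,P):
    K=np.array([[c['fx'],0,c['cx']],[0,c['fy'],c['cy']],[0,0,1]])
    Rm=R.from_rotvec(c['attitude']).as_matrix().T
    P=np.atleast_2d(P)
    return cv2.projectPoints(P,cv2.Rodrigues(Rm)[0],-Rm@c['eye'],K,np.array([c['k1'],0,0,0,0.]))[0][:,0]
E
python3 - <<'E'
from h import *
T=camera_params("top");S=camera_params("side")
ct=lambda x,y:(100+(x+.5)/5.5-.5,95+(y+.5)/5-.5)
cs=lambda x,y:(165+(x+.5)/4-.5,220+(y+.5)/4-.5)
for n,p in dict(FL=(88,408),FR=(678,345),BL=(62,112),BR=(642,45)).items(): print(n,atz(T,ct(*p),.162).round(4))
for n,p in dict(FL=(362,338),FR=(272,42),BL=(62,388),BR=(27,75)).items(): print(n,"side",atz(S,cs(*p),.162).round(4))
# drawer panel tops; z guess ~0.155
for z in (.15,.155,.16):
  print(z)
  for n,p in dict(Ll=(105,522),Lr=(385,500),Rl=(395,485),Rr=(683,455)).items(): print(n,atz(T,ct(*p),z).round(4))
  for n,p in dict(Ll=(467,322),Lr=(412,172),Rl=(402,172),Rr=(352,42)).items(): print(n,"side",atz(S,cs(*p),z).round(4))
E
```

```text
FL [0.5767 0.3028 0.162 ]
FR [0.6108 0.0481 0.162 ]
BL [0.7243 0.3268 0.162 ]
BR [0.7601 0.0702 0.162 ]
FL side [0.5775 0.3155 0.162 ]
FR side [0.613  0.0607 0.162 ]
BL side [0.7236 0.3325 0.162 ]
BR side [0.759  0.0761 0.162 ]
0.15
Ll [0.5241 0.2952 0.15  ]
Lr [0.5367 0.1732 0.15  ]
Rl [0.544  0.1693 0.15  ]
Rr [0.5604 0.0454 0.15  ]
Ll side [0.5233 0.2986 0.15  ]
Lr side [0.5396 0.1778 0.15  ]
Rl side [0.5451 0.1772 0.15  ]
Rr side [0.5642 0.0502 0.15  ]
0.155
Ll [0.5231 0.2935 0.155 ]
Lr [0.5356 0.172  0.155 ]
Rl [0.5429 0.1681 0.155 ]
Rr [0.5593 0.0447 0.155 ]
Ll side [0.5239 0.3036 0.155 ]
Lr side [0.5401 0.1838 0.155 ]
Rl side [0.5456 0.1831 0.155 ]
Rr side [0.5645 0.0571 0.155 ]
0.16
Ll [0.5221 0.2918 0.16  ]
Lr [0.5346 0.1708 0.16  ]
Rl [0.5419 0.1669 0.16  ]
Rr [0.5582 0.0441 0.16  ]
Ll side [0.5245 0.3086 0.16  ]
Lr side [0.5405 0.1897 0.16  ]
Rl side [0.546  0.1891 0.16  ]
Rr side [0.5648 0.064  0.16  ]
```

```bash
cat >> h.py <<'E'
YAW=0.133
def target_R(yaw=YAW):
    # tool -x along cabinet x, tool z down
    cx=np.array([np.cos(yaw),np.sin(yaw),0]); z=np.array([0,0,-1.]); x=-cx
    return np.column_stack([x,np.cross(z,x),z])
def plan(tgt,n,yaw=YAW,g=1):
    o=r.get_obs(); p=o['tcp_pos'];Rm=R.from_rotvec(o['orientation']).as_matrix()
    # yaw angle of -x
    a=np.arctan2(-Rm[1,0],-Rm[0,0]); d=np.asarray(tgt)-p; da=(yaw-a+np.pi)%(2*np.pi)-np.pi
    print("pos",p.round(4),"yaw",a.round(3),"tilt",Rm[2,2].round(4),"F",o['contact_force'].round(1),"t",round(o['clock'],2))
    rows=[]
    for i in range(n):
        A=target_R(a+da*i/n); s=A.T@(d/n)*1000
        rows.append("%g %.1f %.1f %.1f %.3f"%(g,*s,-da/n))
    print("; ".join(rows))
E
python3 -c "
from h import *
plan([.508,.105,.231],16)"
```

```text
pos [0.2089 0.6413 0.2304] yaw -0.315 tilt -1.0 F [0.  0.2 0.2] t 0.1
1 -28.2 -26.1 -0.0 -0.028; 1 -27.4 -26.9 -0.0 -0.028; 1 -26.7 -27.6 -0.0 -0.028; 1 -25.9 -28.4 -0.0 -0.028; 1 -25.1 -29.1 -0.0 -0.028; 1 -24.2 -29.8 -0.0 -0.028; 1 -23.4 -30.4 -0.0 -0.028; 1 -22.5 -31.1 -0.0 -0.028; 1 -21.7 -31.7 -0.0 -0.028; 1 -20.8 -32.3 -0.0 -0.028; 1 -19.9 -32.8 -0.0 -0.028; 1 -18.9 -33.4 -0.0 -0.028; 1 -18.0 -33.9 -0.0 -0.028; 1 -17.0 -34.4 -0.0 -0.028; 1 -16.1 -34.9 -0.0 -0.028; 1 -15.1 -35.3 -0.0 -0.028
```

carry_out(motion="1 -28 -26 0 -0.028; 1 -27.5 -27 0 -0.028; 1 -26.5 -27.5 0 -0.028; 1 -26 -28.5 0 -0.028; 1 -25 -29 0 -0.028; 1 -24 -30 0 -0.028; 1 -23.5 -30.5 0 -0.028; 1 -22.5 -31 0 -0.028", newtons=20)

```text
clock: 1.1
tcp_pos: [0.3585, 0.3721, 0.231]
orientation: [-0.141, -3.138, 0.001]
contact_force: [0.7, 0.4, 0.2]
grip_width: -0.0002
```

carry_out(motion="1 -21.5 -31.5 0 -0.028; 1 -21 -32.5 0 -0.028; 1 -20 -33 0 -0.028; 1 -19 -33.5 0 -0.028; 1 -18 -34 0 -0.028; 1 -17 -34.5 0 -0.028; 1 -16 -35 0 -0.028; 1 -15 -35 0 -0.028")

```text
clock: 2.1
tcp_pos: [0.5081, 0.1038, 0.2311]
orientation: [0.211, -3.134, 0.0]
contact_force: [0.3, 0.7, -0.1]
grip_width: -0.0001
```

```bash
python3 -c "
from h import *
plan([.508,.105,.231],2)
print(camera_params('wrist'))
cv2.imwrite('pics/w1.png',grab_frame('wrist')[:,:,::-1])
cv2.imwrite('pics/t1.png',grab_frame('top')[:,:,::-1])
"
```

```text
pos [0.5081 0.1038 0.2311] yaw 0.134 tilt -1.0 F [ 0.3  0.7 -0.1] t 2.1
1 -0.0 0.6 0.0 0.001; 1 -0.0 0.6 0.0 0.001
{'fx': 357.7633573415965, 'fy': 357.7633573415965, 'cx': 277.96522237421846, 'cy': 206.09739211296167, 'k1': -0.05696205247040622, 'eye': array([0.42983625, 0.0934994 , 0.37293654]), 'attitude': array([1.91945395, 2.19612735, 0.34714395])}
```

View pics/w1.png

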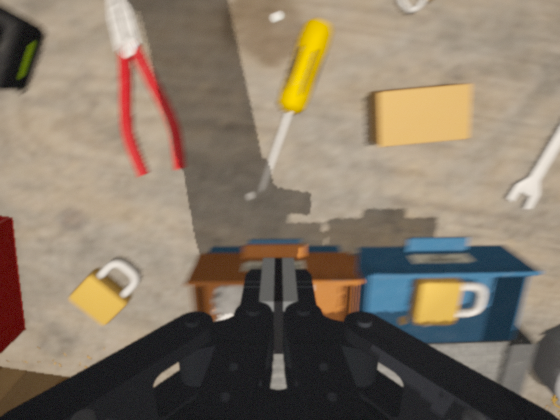

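View pics/t1.png

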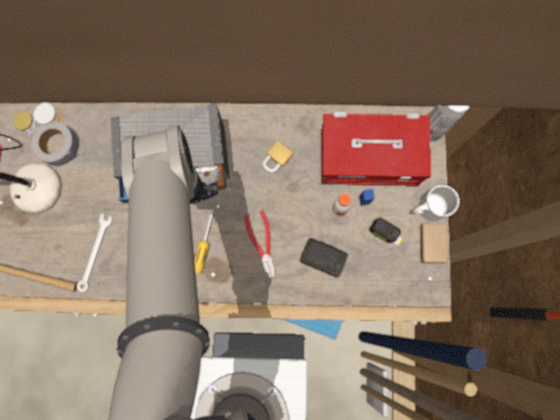

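```bash
python3 -c "
from h import *
a=cv2.imread('pics/w1.png')
cv2.imwrite('pics/w1c.png',cv2.resize(a[225:365,180:560],None,fx=2.1,fy=4,interpolation=cv2.INTER_CUBIC))
"
```

```text
(no output)
```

View pics/w1c.png

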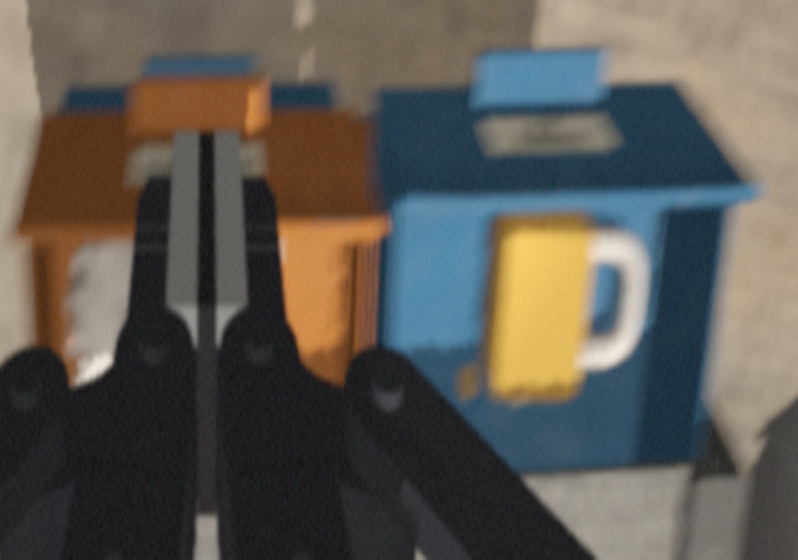

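```bash
python3 -c "
from h import *
W=camera_params('wrist');T=camera_params('top')
cw=lambda x,y:(180+(x+.5)/2.1-.5,225+(y+.5)/4-.5)
ct=lambda x,y:(100+(x+.5)/5.5-.5,95+(y+.5)/5-.5)
cx=np.array([np.cos(YAW),np.sin(YAW),0]);cy=np.array([-cx[1],cx[0],0])
for z in (.145,.15,.155,.16):
  print(z)
  for n,p in dict(Rr=(20,222),Rl=(388,217),Lr=(390,195),Ll=(758,188)).items():
    q=atz(W,cw(*p),z); print(n,q.round(4))
for z in (.113,.12,.128):
  for n,p in dict(pl_nr=(497,215),pl_nl=(587,220),pl_fr=(490,400)).items():
    q=atz(W,cw(*p),z); print(n,q.round(4),(q-[.595,.178,0])@cx-.07,(q-[.595,.178,0])@cy)
  for n,p in dict(pl_nr=(283,478),pl_nl=(203,478),pl_fr=(283,395)).items():
    q=atz(T,ct(*p),z); print('top',n,q.round(4),(q-[.595,.178,0])@cx-.07,(q-[.595,.178,0])@cy)
"
```

```text
0.145
Rr [0.5681 0.0436 0.145 ]
Rl [0.5509 0.169  0.145 ]
Lr [0.5465 0.1687 0.145 ]
Ll [0.5299 0.2991 0.145 ]
0.15
Rr [0.565  0.0446 0.15  ]
Rl [0.5483 0.1673 0.15  ]
Lr [0.5439 0.167  0.15  ]
Ll [0.5277 0.2946 0.15  ]
0.155
Rr [0.562  0.0457 0.155 ]
Rl [0.5456 0.1656 0.155 ]
Lr [0.5414 0.1653 0.155 ]
Ll [0.5256 0.29   0.155 ]
0.16
Rr [0.559  0.0467 0.16  ]
Rl [0.543  0.1638 0.16  ]
Lr [0.5388 0.1636 0.16  ]
Ll [0.5234 0.2854 0.16  ]
pl_nr [0.5622 0.2229 0.113 ] -0.09660048569405962 0.0488321677181273
pl_nl [0.5591 0.2595 0.113 ] -0.09478223840824473 0.08550302565536823
pl_fr [0.607  0.2317 0.113 ] -0.05103224942980232 0.05161360331735459
top pl_nr [0.5544 0.2286 0.113 ] -0.10349428782821155 0.05549179742093991
top pl_nl [0.5539 0.2648 0.113 ] -0.09923629796370903 0.09148536296295409
top pl_fr [0.5962 0.2313 0.113 ] -0.06175529929358073 0.052666913322717016
pl_nr [0.5586 0.2193 0.12  ] -0.10057669282664522 0.04577842095271378
pl_nl [0.5556 0.2549 0.12  ] -0.09880740006643354 0.08146195199124932
pl_fr [0.6022 0.2279 0.12  ] -0.05623533664976569 0.04848496912528652
top pl_nr [0.553  0.2266 0.12  ] -0.1052223898199128 0.053779661911552146
top pl_nl [0.5524 0.2627 0.12  ] -0.100988863989387 0.08956642850890241
top pl_fr [0.5945 0.2294 0.12  ] -0.06372321022474993 0.050971008021187626
pl_nr [0.5546 0.2153 0.128 ] -0.10512092954960028 0.04228842464938404
pl_nl [0.5517 0.2497 0.128 ] -0.10340758481864942 0.07684358208939925
pl_fr [0.5968 0.2235 0.128 ] -0.06218172204400973 0.04490938719149449
top pl_nr [0.5513 0.2244 0.128 ] -0.10719736352471407 0.051822935615108943
top pl_nl [0.5507 0.2602 0.128 ] -0.10299179659016197 0.0873733605614146
top pl_fr [0.5925 0.2271 0.128 ] -0.06597225128894323 0.049032830533725376
```

carry_out(motion="1 0 0 12.5 0; 1 0 0 12.5 0; 1 0 0 12.5 0; 1 0 0 12.5 0; 1 0 0 12.5 0; 1 0 0 12.5 0; 1 0 0 12 0; 1 0 0 12 0")

```text
clock: 3.2
tcp_pos: [0.508, 0.105, 0.1315]
orientation: [-0.209, 3.134, 0.0]
contact_force: [0.4, -0.6, -0.5]
grip_width: -0.0001
```

carry_out(motion="1 -6 0 0 0; 1 -6 0 0 0; 1 -6 0 0 0; 1 -6 0 0 0; 1 -4 0 0 0; 1 -4 0 0 0; 1 -4 0 0 0; 1 -4 0 0 0")

```text
clock: 4.2
tcp_pos: [0.5476, 0.1103, 0.1322]
orientation: [0.209, -3.134, -0.0]
contact_force: [-1.1, -0.1, -0.3]
grip_width: 0.0001
```

```bash
python3 -c "
from h import *
plan([.553,.11,.132],2)
cv2.imwrite('pics/w2.png',grab_frame('wrist')[:,:,::-1])
"
```

```text
pos [0.5476 0.1103 0.1322] yaw 0.133 tilt -1.0 F [-1.1 -0.1 -0.3] t 4.2
1 -2.7 -0.5 0.1 0.000; 1 -2.7 -0.5 0.1 0.000
```

View pics/w2.png

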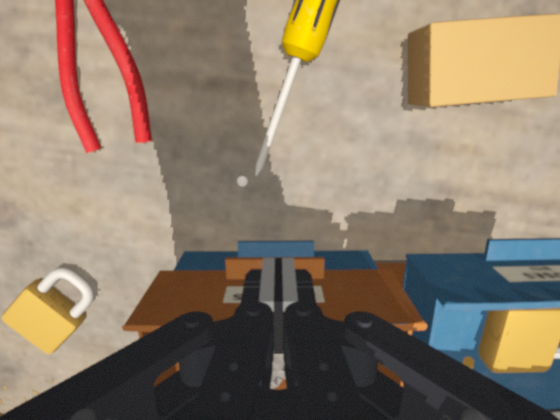

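carry_out(motion="1 -3 0 0 0; 1 -3 0 0 0; 1 -3 0 0 0; 1 -3 0 0 0; 1 -3 0 0 0; 1 -3 0 0 0; 1 -3 0 0 0; 1 -3 0 0 0")

```text
clock: 5.25
tcp_pos: [0.5715, 0.1135, 0.1323]
orientation: [0.209, -3.135, -0.0]
contact_force: [-0.8, 0.5, -1.0]
grip_width: -0.0
```

carry_out(motion="1 -2 0 0 0; 1 -2 0 0 0; 1 -2 0 0 0; 1 -2 0 0 0; 1 -1 0 0 0; 1 -1 0 0 0; 1 -1 0 0 0; 1 -1 0 0 0")

```text
clock: 6.25
tcp_pos: [0.5833, 0.1151, 0.1323]
orientation: [-0.209, 3.135, 0.0]
contact_force: [-0.6, 0.2, -0.0]
grip_width: -0.0002
```

carry_out(motion="1 -1 0 0 0; 1 -1 0 0 0; 1 -1 0 0 0; 1 -1 0 0 0; 1 -1 0 0 0; 1 -1 0 0 0; 1 0 0 0 0; 1 0 0 0 0")

```text
clock: 7.25
tcp_pos: [0.5893, 0.1158, 0.1323]
orientation: [-0.209, 3.134, -0.0]
contact_force: [0.0, 0.9, 0.3]
grip_width: -0.0003
```

```bash
python3 -c "
from h import *
cv2.imwrite('pics/w3.png',grab_frame('wrist')[:,:,::-1])
"
```

```text
(no output)
```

View pics/w3.png

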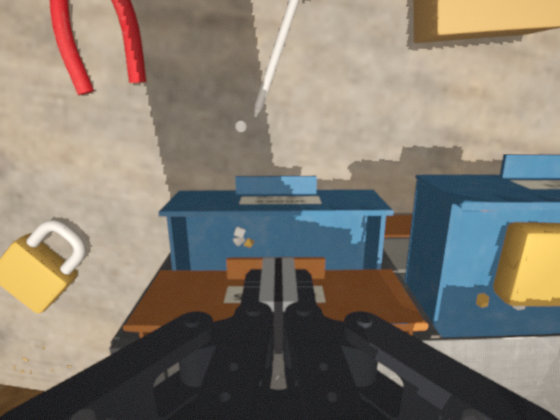

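carry_out(motion="1 -1 0 0 0; 1 -1 0 0 0; 1 -1 0 0 0; 1 -1 0 0 0; 1 -1 0 0 0; 1 -1 0 0 0; 1 0 0 0 0; 1 0 0 0 0")

```text
clock: 8.3
tcp_pos: [0.5939, 0.1165, 0.1321]
orientation: [0.209, -3.132, 0.0]
contact_force: [-4.7, -1.3, 4.2]
grip_width: -0.0
```

carry_out(motion="1 -1 0 0 0; 1 -1 0 0 0; 1 0 0 0 0; 1 0 0 0 0; 1 0 0 0 0; 1 0 0 0 0; 1 0 0 0 0; 1 0 0 0 0")

```text
clock: 9.3
tcp_pos: [0.594, 0.1165, 0.1319]
orientation: [0.209, -3.128, 0.001]
contact_force: [-11.8, -1.7, 8.6]
grip_width: 0.0
```

```bash
python3 -c "
from h import *
plan([.553,.11,.132],2)
cv2.imwrite('pics/w4.png',grab_frame('wrist')[:,:,::-1])
"
```

```text
pos [0.594  0.1165 0.1319] yaw 0.133 tilt -1.0 F [-11.8  -1.7   8.6] t 9.3
1 20.7 -0.5 -0.0 0.000; 1 20.7 -0.5 -0.0 0.000
```

View pics/w4.png

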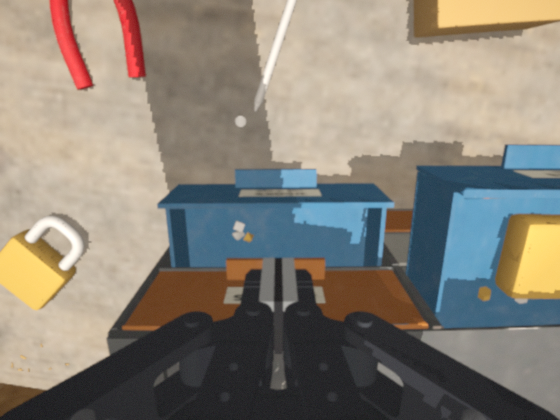

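carry_out(motion="1 3 0 0 0; 1 4 0 0 0; 1 6 0 0 0; 1 8 0 0 0; 1 10 0 0 0; 1 9 0 0 0; 1 4 0 -10 0; 1 0 0 -20 0")

```text
clock: 10.35
tcp_pos: [0.5527, 0.111, 0.1626]
orientation: [0.209, -3.133, 0.0]
contact_force: [0.9, 0.7, -0.4]
grip_width: -0.0001
```

carry_out(motion="1 0 0 -20 0; 1 0 0 -20 0; 1 0 0 -20 0; 1 0 0 -15 0; 1 0 0 -15 0; 1 0 0 -10 0; 1 0 0 0 0; 1 0 0 0 0")

```text
clock: 11.35
tcp_pos: [0.5531, 0.111, 0.2617]
orientation: [0.209, -3.134, 0.0]
contact_force: [0.3, 0.3, -0.2]
grip_width: -0.0003
```

```bash
python3 -c "
from h import *
plan([.5613,.2037,.255],8)
print(camera_params('wrist'))
cv2.imwrite('pics/w5.png',grab_frame('wrist')[:,:,::-1])
cv2.imwrite('pics/s5.png',cv2.resize(grab_frame('side')[200:380,150:390,::-1],None,fx=3,fy=3,interpolation=cv2.INTER_CUBIC))
"
```

```text
pos [0.5531 0.111  0.2617] yaw 0.133 tilt -1.0 F [ 0.3  0.3 -0.2] t 11.35
1 -2.6 11.3 0.8 0.000; 1 -2.6 11.3 0.8 0.000; 1 -2.6 11.3 0.8 0.000; 1 -2.6 11.3 0.8 0.000; 1 -2.6 11.3 0.8 0.000; 1 -2.6 11.3 0.8 0.000; 1 -2.6 11.3 0.8 0.000; 1 -2.6 11.3 0.8 0.000
{'fx': 357.7633573415965, 'fy': 357.7633573415965, 'cx': 277.96522237421846, 'cy': 206.09739211296167, 'k1': -0.05696205247040622, 'eye': array([0.47491115, 0.10086733, 0.40359967]), 'attitude': array([1.92060496, 2.19545911, 0.34624276])}
```

View pics/w5.png

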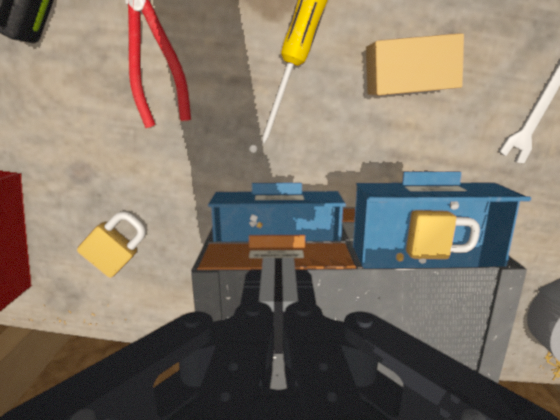

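View pics/s5.png

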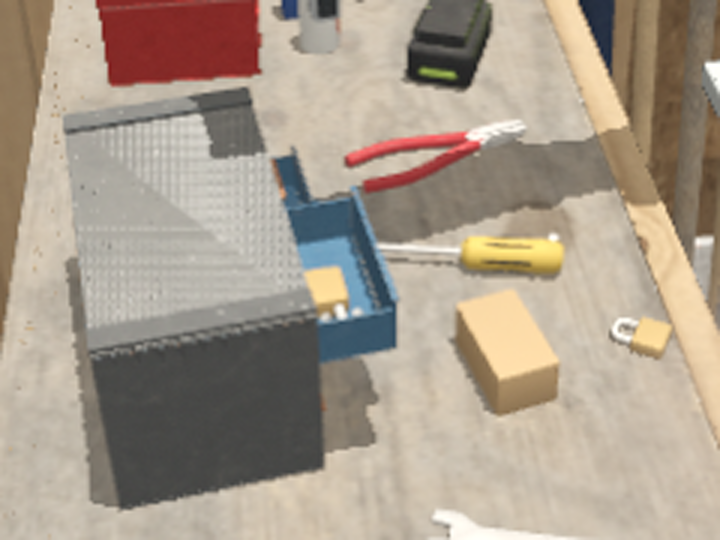

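```bash
python3 -c "
from h import *
a=cv2.imread('pics/w5.png')
cv2.imwrite('pics/w5c.png',cv2.resize(a[160:280,340:540],None,fx=4,fy=4,interpolation=cv2.INTER_CUBIC))
"
```

```text
(no output)
```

View pics/w5c.png

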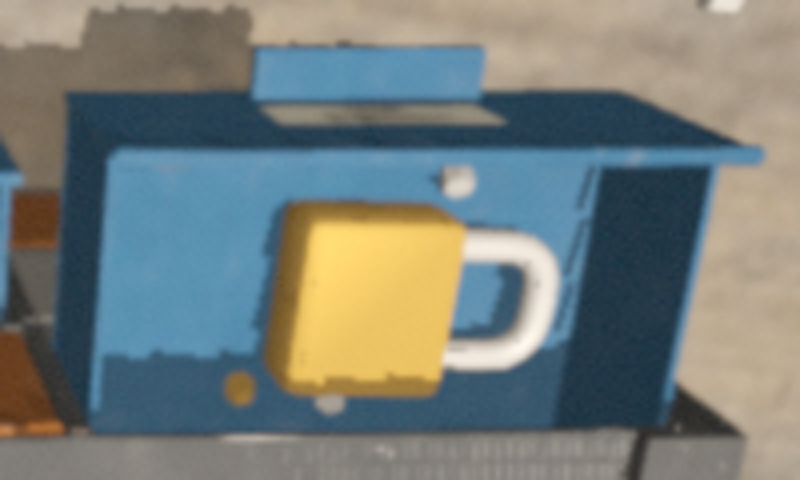

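```bash
python3 -c "
from h import *
W=camera_params('wrist')
c=lambda x,y:(340+(x+.5)/4-.5,160+(y+.5)/4-.5)
for n,p,z in [('Lr',(110,150),.155),('Ll',(765,148),.155),('edgeR',(95,434),.160),('padR',(285,210),.125),('padRf',(270,385),.125),('innerR',(105,350),.145)]:
    print(n,atz(W,c(*p),z).round(4))
for P in ([.5613,.2037,.135],[.5613,.2037,.155]): print(proj(W,np.array(P)))
"
```

```text
Lr [0.5388 0.175  0.155 ]
Ll [0.5218 0.2979 0.155 ]
edgeR [0.5932 0.1826 0.16  ]
padR [0.5544 0.223  0.125 ]
padRf [0.5938 0.2297 0.125 ]
innerR [0.582  0.1857 0.145 ]
[[390.08372731 221.21674133]]
[[397.97925456 230.43874374]]
```

carry_out(motion="1 -2.5 11.5 0 0; 1 -2.5 11.5 0 0; 1 -2.5 11.5 0 0; 1 -2.5 11.5 0 0; 1 -2.5 11.5 0 0; 1 -2.5 11.5 0 0; 1 -2.5 11 0 0; 1 -2 11 0 0")

```text
clock: 12.45
tcp_pos: [0.5608, 0.2046, 0.2623]
orientation: [0.209, -3.135, 0.0]
contact_force: [-0.6, -0.2, 0.7]
grip_width: 0.0
```

carry_out(motion="1 0 0 16 0; 1 0 0 16 0; 1 0 0 16 0; 1 0 0 14 0; 1 0 0 12 0; 1 0 0 8 0; 1 0 0 0 0; 1 0 0 0 0")

```text
clock: 13.45
tcp_pos: [0.5611, 0.2041, 0.1808]
orientation: [-0.209, 3.134, 0.001]
contact_force: [0.5, -0.1, 0.3]
grip_width: 0.0001
```

```bash
python3 -c "
from h import *
plan([.560,.204,.135],8)
cv2.imwrite('pics/w6.png',grab_frame('wrist')[:,:,::-1])
"
```

```text
pos [0.5611 0.2041 0.1808] yaw 0.133 tilt -1.0 F [ 0.5 -0.1  0.3] t 13.45
1 0.1 0.0 5.7 0.000; 1 0.1 0.0 5.7 0.000; 1 0.1 0.0 5.7 0.000; 1 0.1 0.0 5.7 0.000; 1 0.1 0.0 5.7 0.000; 1 0.1 0.0 5.7 0.000; 1 0.1 0.0 5.7 0.000; 1 0.1 0.0 5.7 0.000
```

View pics/w6.png

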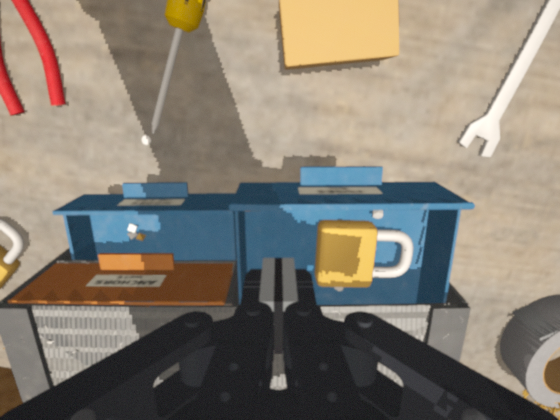

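carry_out(motion="1 0 0 8 0; 1 0 0 8 0; 1 0 0 8 0; 1 0 0 6 0; 1 0 0 6 0; 1 0 0 5 0; 1 0 0 5 0; 1 0 0 0 0")

```text
clock: 14.5
tcp_pos: [0.5605, 0.2038, 0.1339]
orientation: [0.209, -3.134, 0.0]
contact_force: [-0.7, -0.2, 0.2]
grip_width: -0.0002
```

carry_out(motion="1 2 0 0 0; 1 2 0 0 0; 1 2 0 0 0; 1 2 0 0 0; 1 2 0 0 0; 1 3 0 0 0; 1 3 0 0 0; 1 3 0 0 0")

```text
clock: 15.5
tcp_pos: [0.5418, 0.2013, 0.1343]
orientation: [-0.209, 3.134, 0.0]
contact_force: [0.7, -0.3, -0.9]
grip_width: 0.0003
```

```bash
python3 -c "
from h import *
cv2.imwrite('pics/w7.png',grab_frame('wrist')[:,:,::-1])
"
```

```text
(no output)
```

View pics/w7.png

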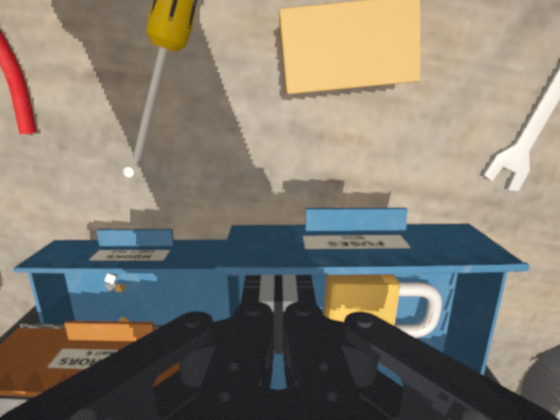

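carry_out(motion="1 3 0 0 0; 1 3 0 0 0; 1 3 0 0 0; 1 3 0 0 0; 1 3 0 0 0; 1 3 0 0 0; 1 3 0 0 0; 1 3 0 0 0")

```text
clock: 16.55
tcp_pos: [0.5179, 0.1982, 0.1343]
orientation: [-0.209, 3.135, 0.0]
contact_force: [0.6, -0.9, -0.0]
grip_width: -0.0003
```

carry_out(motion="1 2 0 0 0; 1 2 0 0 0; 1 2 0 0 0; 1 2 0 0 0; 1 1 0 0 0; 1 1 0 0 0; 1 1 0 0 0; 1 1 0 0 0")

```text
clock: 17.55
tcp_pos: [0.5074, 0.1968, 0.1345]
orientation: [-0.209, 3.132, 0.001]
contact_force: [5.9, 0.3, -4.6]
grip_width: -0.0003
```

carry_out(motion="1 1 0 0 0; 1 1 0 0 0; 1 1 0 0 0; 1 1 0 0 0; 1 1 0 0 0; 1 1 0 0 0; 1 0 0 0 0; 1 0 0 0 0")

```text
clock: 18.55
tcp_pos: [0.5072, 0.1969, 0.1355]
orientation: [-0.206, 3.121, 0.004]
contact_force: [20.8, 2.3, -15.6]
grip_width: -0.0001
```

carry_out(motion="1 -2 0 0 0; 1 -2 0 0 0; 1 -3 0 0 0; 1 -3 0 0 0; 1 -3 0 0 0; 1 -3 0 0 0; 1 -3 0 0 0; 1 0 0 0 0")

```text
clock: 19.55
tcp_pos: [0.5193, 0.1983, 0.1342]
orientation: [0.209, -3.135, 0.0]
contact_force: [-0.6, 0.7, 0.0]
grip_width: 0.0
```

carry_out(motion="1 0 0 -8 0; 1 0 0 -12 0; 1 0 0 -16 0; 1 0 0 -20 0; 1 0 0 -20 0; 1 0 0 -20 0; 1 0 0 -20 0; 1 0 0 0 0")

```text
clock: 20.55
tcp_pos: [0.5202, 0.1988, 0.2528]
orientation: [-0.209, 3.131, 0.003]
contact_force: [0.6, -0.1, -0.2]
grip_width: -0.0005
```

```bash
python3 -c "
from h import *
plan([.45,.19,.25],8)
print(camera_params('wrist'))
cv2.imwrite('pics/w8.png',grab_frame('wrist')[:,:,::-1])
cv2.imwrite('pics/s8.png',cv2.resize(grab_frame('side')[200:380,150:390,::-1],None,fx=3,fy=3,interpolation=cv2.INTER_CUBIC))
"
```

```text
pos [0.5202 0.1988 0.2528] yaw 0.133 tilt -1.0 F [ 0.6 -0.1 -0.2] t 20.55
1 8.8 0.1 0.3 0.000; 1 8.8 0.1 0.3 0.000; 1 8.8 0.1 0.3 0.000; 1 8.8 0.1 0.3 0.000; 1 8.8 0.1 0.3 0.000; 1 8.8 0.1 0.3 0.000; 1 8.8 0.1 0.3 0.000; 1 8.8 0.1 0.3 0.000
{'fx': 357.7633573415965, 'fy': 357.7633573415965, 'cx': 277.96522237421846, 'cy': 206.09739211296167, 'k1': -0.05696205247040622, 'eye': array([0.44129754, 0.18821091, 0.39425892]), 'attitude': array([1.91922542, 2.19283844, 0.3536025 ])}
```

View pics/w8.png

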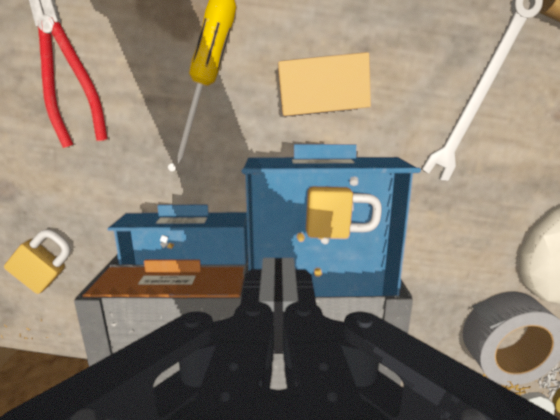

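View pics/s8.png

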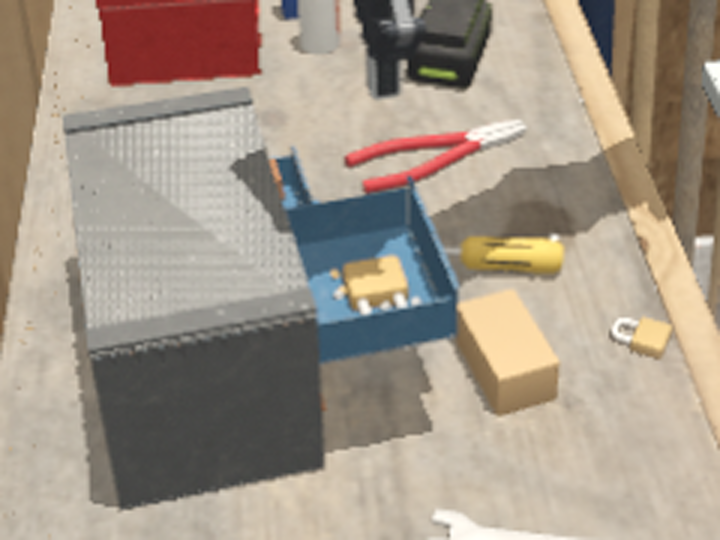

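```bash
python3 -c "
from h import *
print(r.hand_in())
"
```

```text
the job is handed in; nothing more can be done
None
```

The right drawer (gear) is pushed fully home, and the left drawer (padlock) is pushed out to its stop; I handed the job in at about 21 s of the 42 s allowed.

- **Order and method:** I used shut fingertips throughout. The gear drawer went first, pressed on its outer face above the pull lip. For the padlock drawer I pushed on the inside of its front panel, beside and above the padlock.
- **Stops felt:** The gear drawer stopped hard, with about 12 N along the push (about 15 N in total). The padlock drawer stopped hard at about 21 N along the push (about 26 N in total). In both, further commanded motion no longer moved the tool.
- **Travel check:** The two stop positions, allowing 22 mm for the fingertip and 3 mm for the panel, put the fronts 100 mm apart. That matches one drawer home and the other fully out.
- **Last pictures:** The orange front is flush in the frame and the blue drawer is fully out with the padlock lying flat in it. The carton, screwdriver and pliers look unmoved, and I saw nothing else disturbed. The gripper was clear above, with force readings near zero.
- **Not checked:** The gear is out of sight inside the shut drawer, so I could not see it at the end. I also took no final picture of the far end of the bench.
- **Disagreement:** Early camera estimates of the cabinet's top height and position differed by 5 to 12 mm between views. I relied on the wrist camera and on contact instead.

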